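# Slide the pepper mill home into its bay

## Task

Put the tall pepper mill away in the empty oak bay by pushing it along the counter with the fingers: in through the bay's open side and all the way to the back rail. Its bottom plug is missing and lifting would spill the peppercorns, so never lift it, and keep it upright: it topples easily if pushed high. Leave the salt mill and everything else where they are.

Things in the scene. Friction and masses are not known exactly. Their poses are not given: they have to be found in the camera images.
- pepper_mill: tall narrow turned dark-wood mill, 210 mm tall, 0.3 to 0.5 kg, loose on the open counter in front of the bays. Foot: upright cylinder, 60 mm diameter, up to 42 mm height; above it a slim 36 mm waist and a 50 mm round head. Origin: centre of its underside, z along its axis. Pushed within about 30 mm of the counter it slides upright (1 to 4 N); pushed much higher it tips.
- bay: the empty bay: low U of oak rail fixed to the counter, open towards the robot. Rails 22 mm high, 16 mm thick; clear width 84 mm, depth 60 mm; its floor is the counter. Origin: on the counter, midway between the side rails, 30 mm before the back rail's inner face: where the centre of the mill's foot belongs. x points into the bay, towards the back rail; the mouth is at x = -30 mm.
- other_bay: the occupied bay: the same oak rail, with the shorter salt mill standing in it. Either bay may be the left one.
- salt_mill: the salt mill, same turned dark-wood shape and 60 mm foot as the pepper mill but only 150 mm tall, standing home in the occupied bay. Origin: centre of its underside. Bystander.
- bento: round stainless three-tier stacking bento, 106 mm across, 144 mm tall, standing on the tray. Origin: centre of its underside. Bystander.
- cup: pink plastic cup, 72 mm across the rim, 85 mm tall, on the tray. Origin: centre of its underside. Bystander.
- bowl: white ceramic bowl, 110 mm across, 50 mm tall, on the tray. Origin: centre of its underside. Bystander.
- fork_a: mint plastic fork, 150 mm long, lying on the tray. Origin: on its underside near the middle of its length. Bystander.
- fork_b: the second mint plastic fork, like the first, lying beside it. Bystander.
- egg_cup: white egg cup, 48 mm across, 62 mm tall, standing on the counter between and beyond the two bays. Origin: centre of its underside. Bystander.
- spice_jar: amber glass spice jar, 48 mm across, 95 mm tall, standing on the counter to the robot's right. Origin: centre of its underside. Bystander.
There are look-alikes about, which are no part of the job. Leave any green or orange look-alike of the pepper_mill alone.

How it is judged:
By the outcome, as a careful person would: the job done as asked, in the order asked, and still so for the second after the job is handed in, with the robot touching nothing.
It also fails if it takes over 61 s, if anything falls off the work surface, if the arm or the gripper's body presses on something with over 40 N, if the wrist force passes 120 N, or if a joint passes its speed limit or range.

## Robot

A 7-joint arm with a two-finger parallel gripper is mounted at the origin on the work surface. World frame = base frame: x ahead of the robot, y to its left, z up, the work surface at z = 0. Lengths are in m, angles in rad, forces in N, time in s.
With the tool pointing down it reaches from about 0.4 to 0.75 m from the base axis. Payload 19.5 kg.
Tool frame: the origin (TCP) lies at the very end of the fingers, on their centre line; the grasp point (between the pads) lies bot.pinch_z behind it (bot.pinch_z is the distance from the TCP to the grasp point, in m); z points along the fingers, y is the line along which they close (so a half turn about z gives the same grasp; the last joint's range is limited). The gripper opens to 85 mm and grips with 20 to 120 N. Pads are 22 mm wide; open, the fingers measure 114 mm over their backs; the gripper's body (76 mm by 85 mm) begins 54 mm behind the grasp point. The pads swing forward as they close: fully open they stand 13 mm farther back than shut.
Start: joints at [-1.339, 0.707, -0.028, 1.485, 0.022, 0.951, -0.075], TCP at [0.155, 0.554, 0.231] pointing down, gripper open.
Joint ranges: [-2.71, 2.71], [-0.32, 2.16], [-1.57, 1.52], [0, 2.45], [-1.46, 4.6], [0, 2.02], [-2.83, 2.83]. Speed limits (rad/s): [1.89, 1.89, 2.57, 2.57, 3.01, 3.01, 3.01].

## Interface

Orientations are given as [roll, pitch, yaw] about the fixed x, y, z axes, in that order (R = Rz(yaw) Ry(pitch) Rx(roll)).
In Python, from bench import bot gives the robot as it stands. The module is installed in compiled form; this text tells all that it offers.
- The arm moves only by the shell command python3 -m creep 'ROWS' [OPENING] [FORCE]. ROWS is JSON, a list of rows, each a list of 4 numbers: the shift along the world's x, y, z in mm, then the turn about the world's z in degrees. In form: [[dx, dy, dz, turn], ...]. A call has 1 to 8 rows; each row shifts and turns the commanded pose from where the row before left it; what a row does not reach is not made up. A row lasts 1/8 s, in which the tool goes at most 62.5 mm and 10.7 degrees, less where a joint would pass 70% of its speed; a pose out of reach is approached as far as the arm can. A call with a gripper value outside its range is refused whole. OPENING is the finger opening in mm, from 0 to 85.4, set as the call begins (- or left out, the last holds). The fingers move at their own pace and stop on an object; FORCE is the grip in N (left out, the last holds). Time passes only in rows, so rows that do not move let the fingers close. It gives the time, the measured TCP pose, the force, the opening and the grip force at its end, in the units of the state.
- bot.get_obs(): the state, without advancing time (a new reading comes with each control period).
- bot.camera(name): name is "side" or "top"; returns (picture, depth): 400x640x3 uint8, blue, green, red; 400x640 float32, m along the optical axis (not along the pixel's ray), 0 where there is no reading.
- bot.camera_info(name): a dict with "mtx" (3x3 intrinsics, pixels), "rvec" (rotation vector, rad) and "tvec" (3), from world to camera coordinates, as OpenCV has them. Camera axes: x right, y down, z forward; pixel columns grow to the right and rows downward; lengths in m; the calibration is good to about 2 mm. A picture is of the moment at which its call begins. camera_info takes no time and is no camera call.
- bot.job_done(): hands the job in; it is judged then, once.
Trained networks look in the newest picture that a camera, given by its name, has taken for a name from the list of things; names that differ only in an ending like _2 or _b are one class to them, and where a whole thing is asked for, a point or a joint stands for the part that bears it (a point fixed in the world has none). Each returns a list of dicts, best first, with "conf" (0 to 1); they miss things now and then, are a little off and sometimes report something else, mostly with a low value. They report only what shows in the picture. A call takes as long as a camera call. They do not tell look-alikes from the thing itself.
- bot.find_in(camera, thing): "centre" ([x, y, z] in m, in the coordinates of the camera as it stood for that picture, good to about 4 mm: the middle of the surface that is visible of it).
The state is a dict: "clock": time; "q": joint angles; "qd": joint speeds; "joint_torque": joint torques, N m; "tool_pos": TCP position; "ee_rot": TCP orientation; "ft_force": force on the tool from outside, world axes, zero at the start; "moment": the same for the moment, N m; "opening": opening from 0.0 (shut) to 1.0 (fully open); "finger_force": force on a finger pad.
Only numpy, scipy, OpenCV 4.12 (cv2) and the standard library are available. Lean on these libraries where they do the work, as an engineer would, in place of code of your own. Each camera call takes 0.05 s, during which the arm holds its last target. There are 200 camera calls.

## Working session

There is one attempt and no reset: what is moved stays moved. The work goes in short steps, Python scripts to look and compute and a shell command to move; the robot and the scene stay as the last step left them, time stands still between calls to the robot, and variables do not carry over. Pictures are saved under pics/ and viewed, at most 10 in all, crops included, and the job is handed in when it is done.

```bash
mkdir -p pics; cat > h.py <<'E'
import numpy as np, cv2
from bench import bot
def cam(n):
    i=bot.camera_info(n); R=cv2.Rodrigues(np.array(i["rvec"],float))[0]
    return np.array(i["mtx"],float),R,np.array(i["tvec"],float).ravel()
def c2w(n,p):
    K,R,t=cam(n); return R.T@(np.array(p)-t)
def cloud(n,d):
    K,R,t=cam(n); v,u=np.mgrid[:d.shape[0],:d.shape[1]]
    P=np.dstack([(u-K[0,2])/K[0,0]*d,(v-K[1,2])/K[1,1]*d,d]); return (P-t)@R
def w2p(n,p):
    K,R,t=cam(n); q=K@(R@np.array(p,float)+t); return (q[:2]/q[2]).round()
E
python3 - <<'E'
from h import *
for n in("top","side"):
    im,d=bot.camera(n); cv2.imwrite(f"pics/{n}0.png",im); np.save(f"{n}0.npy",d)
    K,R,t=cam(n); print(n,(-R.T@t).round(3),R[2].round(2))
    for th in("pepper_mill","bay","other_bay","salt_mill","egg_cup","spice_jar"):
        for r in bot.find_in(n,th)[:4]:
            w=c2w(n,r["centre"]); print(th,round(r["conf"],2),w.round(3),w2p(n,w))
print(bot.get_obs()["clock"],bot.get_obs()["ee_rot"],bot.pinch_z)
E
```

```text
top [0.284 0.07  1.202] [ 0.2  -0.01 -0.98]
pepper_mill 0.9 [ 0.501 -0.005  0.171] [344. 199.]
pepper_mill 0.82 [ 0.627 -0.021  0.139] [345. 156.]
pepper_mill 0.72 [ 0.317 -0.131  0.18 ] [402. 266.]
pepper_mill 0.62 [ 0.399 -0.075  0.182] [376. 235.]
bay 0.57 [0.689 0.165 0.02 ] [281. 154.]
other_bay 0.84 [ 0.697 -0.131  0.023] [377. 144.]
salt_mill 0.92 [ 0.668 -0.147  0.091] [387. 145.]
egg_cup 0.77 [ 0.721 -0.008  0.062] [337. 135.]
spice_jar 0.72 [ 0.516 -0.333  0.089] [458. 191.]
side [ 0.106 -0.877  1.168] [ 0.27  0.62 -0.74]
pepper_mill 0.93 [ 0.315 -0.155  0.106] [277. 261.]
pepper_mill 0.9 [ 0.626 -0.044  0.097] [365. 197.]
pepper_mill 0.68 [ 0.506 -0.019  0.101] [323. 203.]
pepper_mill 0.63 [ 0.397 -0.102  0.099] [298. 237.]
bay 0.84 [0.678 0.173 0.023] [346. 162.]
salt_mill 0.7 [ 0.663 -0.165  0.067] [396. 229.]
egg_cup 0.83 [ 0.72  -0.015  0.055] [387. 190.]
spice_jar 0.68 [ 0.514 -0.352  0.068] [382. 303.]
0.7 [-3.14149584e+00  2.29309368e-05  2.86774270e+00] 0.0187
```

View pics/top0.png

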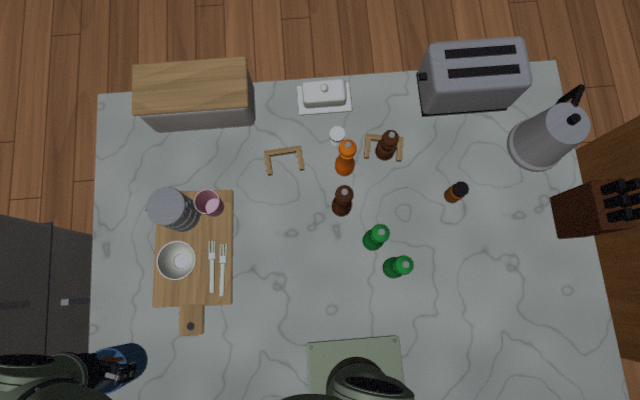

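View pics/side0.png

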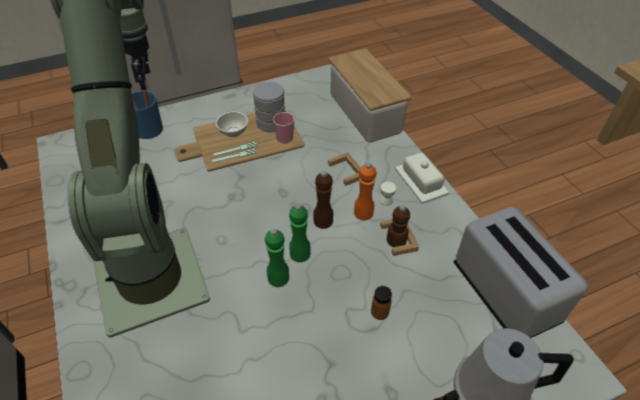

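The top view shows four look-alikes of the pepper mill: dark at (343,199), orange at (346,156), green at (376,236) and green at (400,266). The shorter salt mill stands in the right bay at (387,145). I choose the dark one at (343,199), which is (323,203) in the side view. The empty bay is the left one, at top (284,158).

```bash
python3 - <<'E'
from h import *
im=cv2.imread("pics/top0.png"); s=cv2.imread("pics/side0.png")
a=cv2.resize(im[120:280,250:420],None,fx=3,fy=3,interpolation=3); b=cv2.resize(s[140:300,260:360],None,fx=3,fy=3,interpolation=3)
cv2.imwrite("pics/crop1.png",np.hstack([a,b]))
for n in("top","side"):
    I=cv2.imread(f"pics/{n}0.png"); W=cloud(n,np.load(n+"0.npy")); 
    def box(c,r): return (abs(W[...,0]-c[0])<r)&(abs(W[...,1]-c[1])<r)
    print(n,"counter",np.median(W[...,2][box((.5,.15),.03)]).round(4))
    m=box((.68,.17),.1)&(W[...,2]>.015)&(W[...,2]<.03)
    P=W[m]; r=cv2.minAreaRect((P[:,:2]*1000).astype(np.float32)); print("bay",len(P),r,cv2.boxPoints(r).round().tolist())
    for nm,c in dict(mill=(.515,-.01),orange=(.635,-.03),g1=(.405,-.09),g2=(.325,-.145)).items():
        for lo,hi in((.01,.042),(.05,.12),(.15,.2),(.2,.22)):
            q=W[box(c,.05)&(W[...,2]>lo)&(W[...,2]<hi)]
            if len(q): print(nm,lo,len(q),q.mean(0).round(3),q.min(0).round(3),q.max(0).round(3))
E
```

```text
top counter -0.0004
bay 400 ((670.4981079101562, 157.28787231445312), (76.48872375488281, 115.93268585205078), 4.294313430786133) [[628.0, 212.0], [637.0, 97.0], [713.0, 102.0], [704.0, 218.0]]
mill 0.01 44 [0.494 0.003 0.03 ] [ 0.484 -0.035  0.011] [0.514 0.024 0.042]
mill 0.05 125 [ 0.501 -0.001  0.07 ] [ 0.486 -0.032  0.05 ] [0.532 0.02  0.12 ]
mill 0.15 243 [ 0.509 -0.004  0.186] [ 0.49  -0.029  0.151] [0.535 0.018 0.198]
mill 0.2 39 [ 0.512 -0.006  0.207] [ 0.505 -0.014  0.2  ] [0.52  0.002 0.213]
orange 0.01 61 [ 0.617 -0.02   0.027] [ 0.608 -0.053  0.011] [0.643 0.004 0.042]
orange 0.05 158 [ 0.625 -0.023  0.074] [ 0.613 -0.053  0.05 ] [ 0.659 -0.001  0.119]
orange 0.15 247 [ 0.632 -0.024  0.184] [ 0.614 -0.049  0.15 ] [ 0.661 -0.002  0.199]
orange 0.2 37 [ 0.637 -0.026  0.207] [ 0.63  -0.033  0.2  ] [ 0.646 -0.018  0.212]
g1 0.01 35 [ 0.389 -0.072  0.028] [ 0.375 -0.114  0.01 ] [ 0.421 -0.059  0.042]
g1 0.05 115 [ 0.395 -0.077  0.068] [ 0.377 -0.109  0.05 ] [ 0.43  -0.061  0.115]
g1 0.15 251 [ 0.402 -0.085  0.187] [ 0.381 -0.11   0.151] [ 0.427 -0.064  0.199]
g1 0.2 39 [ 0.40
[... 1172 characters left out ...]
27  0.206] [ 0.629 -0.033  0.2  ] [ 0.643 -0.018  0.213]
g1 0.01 147 [ 0.395 -0.108  0.027] [ 0.373 -0.119  0.01 ] [ 0.433 -0.08   0.042]
g1 0.05 289 [ 0.398 -0.1    0.079] [ 0.375 -0.119  0.05 ] [ 0.428 -0.068  0.12 ]
g1 0.15 294 [ 0.399 -0.098  0.18 ] [ 0.379 -0.114  0.15 ] [ 0.426 -0.07   0.199]
g1 0.2 32 [ 0.402 -0.089  0.206] [ 0.393 -0.095  0.202] [ 0.411 -0.082  0.212]
g2 0.01 159 [ 0.313 -0.157  0.026] [ 0.288 -0.17   0.01 ] [ 0.375 -0.096  0.042]
g2 0.05 295 [ 0.314 -0.151  0.079] [ 0.293 -0.166  0.05 ] [ 0.345 -0.124  0.12 ]
g2 0.15 307 [ 0.315 -0.148  0.181] [ 0.294 -0.163  0.15 ] [ 0.341 -0.118  0.199]
g2 0.2 39 [ 0.317 -0.14   0.206] [ 0.31  -0.146  0.2  ] [ 0.326 -0.132  0.211]
```

View pics/crop1.png

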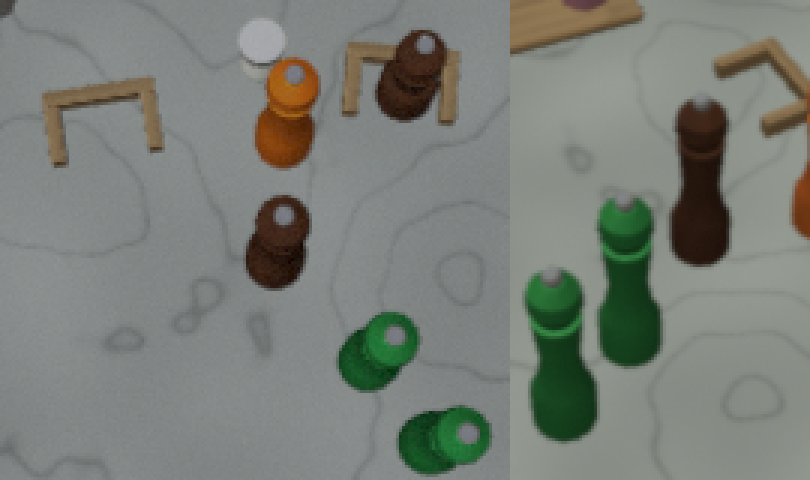

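The crop confirms it: the dark tall mill is the pepper mill, at (0.512,-0.006). The empty left bay has its origin near (0.662,0.157), yaw about 4.3°. The fingers can only point straight down, so I will push with the back of one fully open finger. That keeps the gripper body clear of the mill. I will push towards +y first, then into the bay.

```bash
python3 -m creep '[[0,0,40,0],[41,-33,0,8],[41,-33,0,8],[41,-33,0,0],[41,-33,0,0],[41,-33,0,0],[40,-35,0,0],[12,-50,0,0]]' 85.4
python3 -m creep '[[12,-52,0,0],[12,-52,0,0],[12,-52,0,0],[12,-52,0,0],[13,-52,0,0],[13,-52,0,0],[13,-52,0,0],[13,-50,0,0]]'
```

```text
clock: 1.7
tool_pos: [0.4141, 0.3021, 0.2708]
ee_rot: [-3.141, 0.0, -3.137]
ft_force: [0.3, -0.0, -0.2]
opening: 0.998
finger_force: 0.0
clock: 2.7
tool_pos: [0.5127, -0.1123, 0.2714]
ee_rot: [-3.141, 0.0, -3.136]
ft_force: [0.4, 0.4, 0.7]
opening: 1.001
finger_force: 0.0
```

```bash
python3 -m creep '[[0,-18,0,0],[0,0,-60,0],[0,0,-60,0],[0,0,-60,0],[0,0,-50,0],[0,0,-20,0],[0,0,-10,0],[0,0,0,0]]'
python3 - <<'E'
from h import *
ims=[]
for n in("top","side"):
    im,d=bot.camera(n); W=cloud(n,d)
    c=w2p(n,(.5,-.07,.05)).astype(int); ims.append(cv2.resize(im[c[1]-80:c[1]+60,c[0]-65:c[0]+65],None,fx=3,fy=3,interpolation=3))
    m=(abs(W[...,0]-.512)<.016)&(W[...,1]>-.22)&(W[...,1]<-.038)
    for lo in np.arange(0.004,.16,.012):
        q=W[m&(W[...,2]>lo)&(W[...,2]<=lo+.012)]
        if len(q)>3: print(n,lo.round(3),len(q),q[:,1].min().round(3),q[:,1].max().round(3))
cv2.imwrite("pics/c2.png",np.hstack(ims))
E
```

```text
clock: 3.7
tool_pos: [0.5125, -0.1282, 0.0115]
ee_rot: [3.142, -0.0, -3.136]
ft_force: [0.9, -0.2, -0.5]
opening: 0.996
finger_force: 0.0
top 0.04 4 -0.088 -0.075
top 0.064 10 -0.085 -0.067
top 0.076 31 -0.099 -0.056
top 0.088 24 -0.1 -0.058
top 0.1 17 -0.102 -0.058
top 0.112 34 -0.098 -0.061
top 0.124 68 -0.094 -0.062
top 0.136 4 -0.095 -0.092
side 0.004 29 -0.216 -0.045
side 0.016 6 -0.176 -0.083
side 0.028 29 -0.185 -0.082
side 0.04 32 -0.185 -0.082
side 0.052 18 -0.185 -0.08
side 0.064 20 -0.202 -0.057
side 0.076 68 -0.204 -0.055
side 0.088 43 -0.202 -0.056
side 0.1 53 -0.201 -0.062
side 0.112 62 -0.2 -0.144
side 0.124 90 -0.199 -0.152
side 0.136 28 -0.168 -0.16
side 0.148 29 -0.167 -0.16
```

View pics/c2.png

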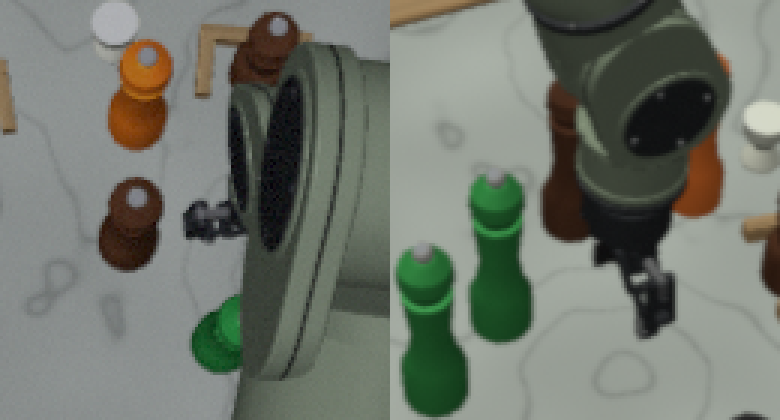

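The picture shows the gripper standing to the right of the mill. The knuckles stick out 73 mm from the tool axis, 16 mm beyond the finger back, so a flat push would hit the waist. I will push with a corner of the finger back instead, and first measure the gripper and wrist envelope.

```bash
python3 - <<'E'
from h import *
o=np.array([.5125,-.1282])
for n in("top","side"):
    im,d=bot.camera(n); W=cloud(n,d); Q=W.reshape(-1,3); r=np.hypot(*(Q[:,:2]-o).T)
    for lo in np.arange(.012,.26,.016):
        q=Q[(r<.083)&(Q[:,2]>lo)&(Q[:,2]<=lo+.016)]; 
        if len(q)>3: 
            e=q[:,:2]-o; print(n,lo.round(3),len(q),"x",(e[:,0].min()*1e3).round(),(e[:,0].max()*1e3).round(),"y",(e[:,1].min()*1e3).round(),(e[:,1].max()*1e3).round(),"rmax",(np.hypot(*e.T).max()*1e3).round())
        if lo>.06:
          k=q[np.abs(q[:,1]-o[1])>.06]
          if len(k)>2: print("   bump x",((k[:,0]-o[0])*1e3).min().round(),((k[:,0]-o[0])*1e3).max().round())
E
```

```text
top 0.06 15 x -14.0 1.0 y 42.0 70.0 rmax 72.0
top 0.076 41 x -18.0 17.0 y 29.0 72.0 rmax 72.0
   bump x -14.0 10.0
top 0.092 37 x -18.0 15.0 y 23.0 70.0 rmax 71.0
   bump x -12.0 10.0
top 0.108 40 x -17.0 11.0 y 22.0 68.0 rmax 69.0
   bump x -14.0 11.0
top 0.124 66 x -13.0 13.0 y 34.0 66.0 rmax 66.0
   bump x -13.0 11.0
top 0.14 9 x -26.0 -1.0 y 26.0 35.0 rmax 36.0
top 0.188 4 x -22.0 10.0 y 40.0 46.0 rmax 46.0
top 0.204 19 x -26.0 3.0 y 39.0 46.0 rmax 46.0
top 0.22 4 x -8.0 8.0 y 44.0 45.0 rmax 46.0
side 0.012 6 x -10.0 2.0 y -47.0 46.0 rmax 48.0
side 0.028 44 x -13.0 7.0 y -57.0 49.0 rmax 57.0
side 0.044 30 x -13.0 2.0 y -60.0 46.0 rmax 60.0
side 0.06 25 x -16.0 8.0 y -73.0 65.0 rmax 73.0
side 0.076 89 x -20.0 11.0 y -77.0 73.0 rmax 78.0
   bump x -15.0 11.0
side 0.092 81 x -20.0 15.0 y -74.0 71.0 rmax 74.0
   bump x -15.0 11.0
side 0.108 91 x -21.0 10.0 y -72.0 -10.0 rmax 72.0
   bump x -14.0 10.0
side 0.124 99 x -14.0 10.0 y -69.0 -30.0 rmax 69.0
   bump x -14.0 10.0
side 0.14 93 x -39.0 27.0 y -39.0 11.0 rmax 41.0
side 0.156 111 x -39.0 25.0 y -40.0 11.0 rmax 43.0
side 0.172 98 x -41.0 23.0 y -40.0 6.0 rmax 43.0
side 0.188 30 x -48.0 35.0 y -47.0 7.0 rmax 50.0
side 0.204 156 x -50.0 36.0 y -50.0 14.0 rmax 51.0
side 0.22 178 x -49.0 34.0 y -48.0 21.0 rmax 51.0
side 0.236 159 x -47.0 32.0 y -49.0 6.0 rmax 51.0
side 0.252 77 x -51.0 20.0 y -52.0 34.0 rmax 53.0
```

```bash
python3 - <<'E'
from h import *
c=np.array([.512,-.006])
for n in("top","side"):
    Q=cloud(n,np.load(n+"0.npy")).reshape(-1,3); r=np.hypot(*(Q[:,:2]-c).T)
    print(n,[(int(lo*1000),len(q),round(np.median(q)*1e3)) for lo in np.arange(.02,.21,.01) for q in [r[(r<.045)&(Q[:,2]>lo)&(Q[:,2]<=lo+.01)]] if len(q)])
E
```

```text
top [(20, 15, 28), (30, 12, 28), (39, 58, 27), (49, 46, 23), (60, 24, 21), (69, 23, 19), (79, 19, 18), (90, 3, 17), (99, 7, 17), (109, 3, 18), (119, 7, 19), (129, 5, 20), (139, 9, 20), (149, 3, 20), (159, 7, 23), (169, 26, 22), (179, 120, 20), (189, 87, 13), (199, 33, 7)]
side [(20, 39, 28), (30, 52, 28), (39, 63, 26), (49, 69, 23), (60, 47, 21), (69, 43, 19), (79, 39, 17), (90, 24, 16), (99, 32, 17), (109, 26, 18), (119, 30, 18), (129, 34, 19), (139, 51, 19), (149, 26, 19), (159, 28, 21), (169, 46, 22), (179, 100, 19), (189, 56, 11), (199, 29, 6)]
```

```bash
python3 -m creep '[[0,0,0,10],[0,0,0,10],[0,0,0,10],[0,0,-2,9.2],[4,15,-2,0],[4,15,0,0],[0,0,0,0]]'
cat > look.py <<'E'
import sys
from h import *
# mill head centre, tool state, and shifts in mm needed; arg: push direction (deg)
u=np.radians(float(sys.argv[1])); U=np.array([np.cos(u),np.sin(u)]); N=np.array([-U[1],U[0]])
o=bot.get_obs(); p=np.array(o["tool_pos"][:2]); a=o["ee_rot"][2]-np.pi/2
if np.cos(a-u)<0: a+=np.pi
t=np.array([np.cos(a),np.sin(a)]); s=np.array([t[1],-t[0]])
corner=p+.057*t+.011*s
g=np.array([float(v) for v in sys.argv[2:4]]) if len(sys.argv)>3 else np.array([.512,-.006])
cs=[]
for n in("top","side"):
    im,d=bot.camera(n); W=cloud(n,d)
    hsv=cv2.cvtColor(im,cv2.COLOR_BGR2HSV)
    m=(np.hypot(W[...,0]-g[0],W[...,1]-g[1])<.06)&(W[...,2]<.216)&(W[...,2]>.198)
    q=W[m]; print(n,"head",len(q),q.mean(0).round(4) if len(q) else "")
    f=W[(np.hypot(W[...,0]-g[0],W[...,1]-g[1])<.06)&(W[...,2]<.035)&(W[...,2]>.012)]
    f=f[np.hypot(*(f[:,:2]-(q.mean(0)[:2] if len(q) else g)).T)<.036]
    if len(f)>8:
        c=q.mean(0)[:2] if len(q) else g
        from scipy.optimize import least_squares
        z=least_squares(lambda z:np.hypot(*(f[:,:2]-z).T)-.03,c,loss="soft_l1",f_scale=.003).x; print(n,"foot",len(f),z.round(4))
    if len(q)>8: cs.append(q.mean(0)[:2])
c=np.mean(cs,0); e=c-corner
print("mill",c.round(4),"tool",p.round(4),"yaw_t",np.degrees(a).round(1),"q7",round(o["q"][6],2),"F",np.round(o["ft_force"],1),"t",o["clock"])
B=np.array([.662,.157]);b=np.radians(4.3); X=np.array([np.cos(b),np.sin(b)]); 
print("corner->mill along u %.1f (contact 30), across(left +) %.1f mm; bay frame x %.1f y %.1f"%(e@U*1e3,e@N*1e3,(c-B)@X*1e3,(c-B)@[-X[1],X[0]]*1e3))
E
python3 look.py 64.5
```

```text
clock: 4.78
tool_pos: [0.521, -0.0964, 0.0075]
ee_rot: [3.142, 0.001, -2.451]
ft_force: [-0.5, -0.3, -0.0]
opening: 1.0
finger_force: 0.0
top head 61 [ 0.5092 -0.022   0.2068]
top foot 14 [ 0.5146 -0.006 ]
side head 0 
side foot 9 [ 0.5128 -0.0046]
mill [ 0.5092 -0.022 ] tool [ 0.521  -0.0964] yaw_t -230.5 q7 1.91 F [-0.5 -0.3 -0. ] t 4.775
corner->mill along u 28.0 (contact 30), across(left +) -4.4 mm; bay frame x -165.8 y -167.1
```

```bash
sed -i 's/&(W\[...,2\]<.216)/\&(np.hypot(W[...,0]-p[0],W[...,1]-p[1])>.056)&(W[...,2]<.216)/' look.py; python3 look.py 64.5
```

```text
Traceback (most recent call last):
  File "look.py", line 14, in <module>
    m=(np.hypot(W[...,0]-g[0],W[...,1]-g[1])<.06)&(np.hypot(W[...,0]-p[0],W[...,1]-p[1])>.056)&(W[...,2]<.216)(W[...,2]<.216)&(W[...,2]>.198)
                                                                                               ~~~~~~~~~~~~~~~^^^^^^^^^^^^^^^
TypeError: 'numpy.ndarray' object is not callable
```

```bash
sed -i 's/(W\[...,2\]<.216)(W\[...,2\]<.216)/(W[...,2]<.216)/' look.py; python3 look.py 64.5
```

```text
top head 40 [ 0.5126 -0.0053  0.2061]
top foot 27 [ 0.5144 -0.0058]
side head 0 
mill [ 0.5126 -0.0053] tool [ 0.5204 -0.0987] yaw_t -230.5 q7 1.91 F [0.3 0.2 0.7] t 4.925
corner->mill along u 46.8 (contact 30), across(left +) 0.2 mm; bay frame x -161.2 y -150.7
```

```bash
python3 -m creep '[[4.3,9,0,0],[3,6.3,0,0],[2.6,5.4,0,0],[2.6,5.4,0,0],[2.6,5.4,0,0],[2.6,5.4,0,0],[2.6,5.4,0,0],[0,0,0,0]]' && python3 look.py 64.5 .527 .025
```

```text
clock: 6.02
tool_pos: [0.541, -0.0555, 0.0073]
ee_rot: [-3.142, 0.001, -2.451]
ft_force: [0.4, 0.0, -1.1]
opening: 0.998
finger_force: 0.0
top head 37 [0.5236 0.0176 0.2067]
top foot 22 [0.525  0.0168]
side head 10 [0.5168 0.0177 0.205 ]
side foot 61 [0.5235 0.0199]
mill [0.5202 0.0177] tool [ 0.541  -0.0555] yaw_t -230.5 q7 1.86 F [ 0.4  0.  -1.1] t 6.025
corner->mill along u 23.0 (contact 30), across(left +) 3.2 mm; bay frame x -151.8 y -128.3
```

```bash
sed -i 's/\.057\*t/.050*t/; s/if len(q)>8: cs.append/if n=="top": cs.append/' look.py
cat >> look.py <<'E'
r=(c-p)*1e3; print("tool frame t %.1f s %.1f (want 66,36.4); bump dist %.1f, axis dist %.1f"%(r@t,r@s,np.hypot(r@t-73,r@s-13.5),np.hypot(*r)))
b=np.array([u+np.radians(58)]); tt=np.array([np.cos(b[0]),np.sin(b[0])]); ss=np.array([tt[1],-tt[0]])
print("ideal tool at contact",((c*1e3-66*tt-36.4*ss)).round(1),"t angle",np.degrees(b[0]))
E
python3 -m creep '[[-4,-8,0,0],[-12,-2,0,-7],[1.5,3,0,0],[2.5,5,0,0],[2.6,5.4,0,0],[2.6,5.4,0,0],[2.6,5.4,0,0],[0,0,0,0]]' && python3 look.py 64.5 .532 .035
```

```text
clock: 7.12
tool_pos: [0.5368, -0.0413, 0.0072]
ee_rot: [3.142, 0.001, -2.573]
ft_force: [0.1, -0.3, -0.3]
opening: 1.001
finger_force: 0.0
top head 41 [0.5303 0.0314 0.2062]
top foot 22 [0.5318 0.0315]
side head 0 
side foot 46 [0.5302 0.0338]
mill [0.5303 0.0314] tool [ 0.5368 -0.0413] yaw_t -237.4 q7 1.76 F [ 0.1 -0.3 -0.3] t 7.125
corner->mill along u 27.0 (contact 30), across(left +) 0.5 mm; bay frame x -140.7 y -115.4
tool frame t 64.7 s 33.6 (want 66,36.4); bump dist 21.7, axis dist 72.9
ideal tool at contact [535.1 -43.9] t angle 122.50000000000001
```

```bash
python3 -m creep '[[2.6,5.4,0,0],[2.6,5.4,0,0],[2.6,5.4,0,0],[2.6,5.4,0,0],[2.6,5.4,0,0],[2.6,5.4,0,0],[2.6,5.4,0,0],[0,0,0,0]]' && python3 look.py 64.5 .548 .069
```

```text
clock: 8.22
tool_pos: [0.555, -0.0035, 0.0073]
ee_rot: [3.142, 0.001, -2.574]
ft_force: [0.7, -0.9, 0.1]
opening: 1.001
finger_force: 0.0
top head 39 [0.5484 0.0694 0.2064]
top foot 20 [0.5502 0.0693]
side head 0 
side foot 56 [0.5477 0.0721]
mill [0.5484 0.0694] tool [ 0.555  -0.0035] yaw_t -237.5 q7 1.73 F [ 0.7 -0.9  0.1] t 8.225
corner->mill along u 27.1 (contact 30), across(left +) 0.8 mm; bay frame x -119.9 y -78.8
tool frame t 65.0 s 33.6 (want 66,36.4); bump dist 21.6, axis dist 73.2
ideal tool at contact [553.1  -5.8] t angle 122.50000000000001
```

```bash
python3 -m creep '[[2.6,5.4,0,0],[2.6,5.4,0,0],[2.6,5.4,0,0],[2.6,5.4,0,0],[2.6,5.4,0,0],[2.6,5.4,0,0],[2.6,5.4,0,0],[2.6,5.4,0,0]]' && python3 look.py 64.5 .569 .112
```

```text
clock: 9.32
tool_pos: [0.5757, 0.0394, 0.0073]
ee_rot: [-3.142, -0.0, -2.574]
ft_force: [-2.3, -2.6, 1.0]
opening: 1.0
finger_force: 0.9
top head 40 [0.5689 0.1117 0.2059]
top foot 20 [0.5706 0.1116]
side head 0 
side foot 60 [0.5693 0.1151]
mill [0.5689 0.1117] tool [0.5757 0.0394] yaw_t -237.5 q7 1.69 F [-2.3 -2.6  1. ] t 9.325
corner->mill along u 26.5 (contact 30), across(left +) 0.7 mm; bay frame x -96.3 y -38.2
tool frame t 64.6 s 33.1 (want 66,36.4); bump dist 21.3, axis dist 72.6
ideal tool at contact [573.6  36.5] t angle 122.50000000000001
```

```bash
python3 -m creep '[[2.2,5.2,0,0],[2.2,5.2,0,0],[2.2,5.2,0,0],[2.2,5.2,0,0],[2.2,5.2,0,0],[2.2,5.2,0,0],[2.2,5.0,0,0],[1.5,4,0,0]]' && python3 look.py 64.5 .587 .152
```

```text
clock: 10.42
tool_pos: [0.5926, 0.0796, 0.0072]
ee_rot: [-3.142, 0.0, -2.574]
ft_force: [-1.2, -1.5, -0.2]
opening: 1.001
finger_force: 1.0
top head 40 [0.5857 0.1517 0.2056]
top foot 17 [0.5883 0.1512]
side head 0 
side foot 58 [0.5866 0.1546]
mill [0.5857 0.1517] tool [0.5926 0.0796] yaw_t -237.5 q7 1.66 F [-1.2 -1.5 -0.2] t 10.425
corner->mill along u 26.3 (contact 30), across(left +) 0.7 mm; bay frame x -76.5 y 0.4
tool frame t 64.5 s 32.9 (want 66,36.4); bump dist 21.2, axis dist 72.4
ideal tool at contact [590.5  76.5] t angle 122.50000000000001
```

```bash
python3 -m creep '[[-10,-21,0,0],[-11,-22,0,0],[-23,6,0,-10],[-23,6,0,-10],[-23,6,0,-10],[-23,6,0,-10],[0,24,0,-10],[0,24,0,-10]]' && python3 -m creep '[[12,1,0,0],[12,1,0,0],[0,0,0,0]]' && python3 look.py 4.3 .586 .152
```

```text
clock: 11.52
tool_pos: [0.4797, 0.109, 0.0074]
ee_rot: [3.141, 0.0, 2.656]
ft_force: [0.7, -0.8, 0.1]
opening: 1.003
finger_force: 0.0
clock: 11.9
tool_pos: [0.504, 0.1103, 0.0073]
ee_rot: [3.141, 0.001, 2.662]
ft_force: [-0.7, -0.4, -0.4]
opening: 1.0
finger_force: 0.0
top head 0 
side head 4 [0.5894 0.1449 0.2015]
side foot 95 [0.5866 0.1548]
mill [nan nan] tool [0.504  0.1103] yaw_t 62.5 q7 0.96 F [-0.7 -0.4 -0.4] t 11.9
corner->mill along u nan (contact 30), across(left +) nan mm; bay frame x nan y nan
tool frame t nan s nan (want 66,36.4); bump dist nan, axis dist nan
ideal tool at contact [nan nan] t angle 62.300000000000004look.py:22: RuntimeWarning: Mean of empty slice.
  if n=="top": cs.append(q.mean(0)[:2])
  ret = um.true_divide(
```

```bash
sed -i 's/^    if n=="top": cs.append.*/    if n=="side" and len(f)>8: cs.append(z-[.0008,.0028])/' look.py
python3 -m creep '[[10,0.8,0,0],[8,0.6,0,0],[5,0.4,0,0],[5,0.4,0,0],[5,0.4,0,0],[5,0.4,0,0],[5,0.4,0,0],[0,0,0,0]]' && python3 look.py 4.3 .607 .153
```

```text
clock: 13.0
tool_pos: [0.547, 0.1137, 0.0072]
ee_rot: [3.141, 0.001, 2.662]
ft_force: [0.4, -0.4, 0.0]
opening: 0.999
finger_force: 0.0
top head 0 
side head 0 
side foot 78 [0.6074 0.1574]
mill [0.6066 0.1546] tool [0.547  0.1137] yaw_t 62.5 q7 0.96 F [ 0.4 -0.4  0. ] t 13.0
corner->mill along u 26.9 (contact 30), across(left +) -0.4 mm; bay frame x -55.4 y 1.7
tool frame t 63.9 s 34.0 (want 66,36.4); bump dist 22.5, axis dist 72.4
ideal tool at contact [543.7 113.1] t angle 62.300000000000004
```

```bash
python3 -m creep '[[5,0.3,0,0],[5,0.3,0,0],[5,0.3,0,0],[5,0.3,0,0],[5,0.3,0,0],[5,0.3,0,0],[5,0.3,0,0],[0,0,0,0]]' && python3 look.py 4.3 .642 .156
```

```text
clock: 14.1
tool_pos: [0.582, 0.1157, 0.0073]
ee_rot: [3.141, 0.001, 2.662]
ft_force: [-0.2, 0.3, 0.4]
opening: 0.998
finger_force: 0.0
top head 0 
side head 0 
side foot 77 [0.6418 0.1593]
mill [0.641  0.1565] tool [0.582  0.1157] yaw_t 62.5 q7 0.96 F [-0.2  0.3  0.4] t 14.1
corner->mill along u 26.3 (contact 30), across(left +) -0.4 mm; bay frame x -21.0 y 1.1
tool frame t 63.5 s 33.6 (want 66,36.4); bump dist 22.2, axis dist 71.8
ideal tool at contact [578.1 115. ] t angle 62.300000000000004
```

```bash
python3 -m creep '[[5,0.3,0,0],[5,0.3,0,0],[4,0.3,0,0],[3,0.2,0,0],[1,0,0,0]]' && python3 look.py 4.3 .660 .157; python3 -m creep '[[1,0.1,0,0]]';python3 -m creep '[[1,0.1,0,0]]'; python3 look.py 4.3 .661 .157
```

```text
clock: 14.82
tool_pos: [0.5996, 0.1168, 0.0072]
ee_rot: [-3.141, -0.0, 2.662]
ft_force: [-1.6, 0.0, 0.9]
opening: 0.996
finger_force: 1.0
top head 0 
side head 0 
side foot 77 [0.6609 0.1606]
mill [0.6601 0.1578] tool [0.5996 0.1168] yaw_t 62.5 q7 0.96 F [-1.6  0.   0.9] t 14.825
corner->mill along u 27.8 (contact 30), across(left +) -0.4 mm; bay frame x -1.8 y 0.9
tool frame t 64.3 s 34.9 (want 66,36.4); bump dist 23.1, axis dist 73.1
ideal tool at contact [597.2 116.2] t angle 62.300000000000004
clock: 15.05
tool_pos: [0.6004, 0.1169, 0.0073]
ee_rot: [-3.141, -0.0, 2.662]
ft_force: [-2.2, 0.2, 0.9]
opening: 0.998
finger_force: 0.9
clock: 15.18
tool_pos: [0.6015, 0.117, 0.0073]
ee_rot: [-3.141, -0.0, 2.662]
ft_force: [-1.8, -0.1, -0.0]
opening: 0.999
finger_force: 0.9
top head 0 
side head 0 
side foot 87 [0.6628 0.1613]
mill [0.662  0.1585] tool [0.6015 0.117 ] yaw_t 62.5 q7 0.96 F [-1.8 -0.1 -0. ] t 15.175
corner->mill along u 27.8 (contact 30), across(left +) 0.2 mm; bay frame x 0.1 y 1.5
tool frame t 64.8 s 34.6 (want 66,36.4); bump dist 22.6, axis dist 73.4
ideal tool at contact [599.1 117. ] t angle 62.300000000000004
```

```bash
for i in 1 ; do python3 -m creep '[[1,0,0,0]]'|grep -E 'tool_pos|ft_f'; python3 -m creep '[[0.7,0,0,0]]'|grep -E 'tool_pos|ft_f'; python3 -m creep '[[0,0,0,0]]'|grep -E 'tool_pos|ft_f'; done
```

```text
tool_pos: [0.602, 0.1171, 0.0072]
ft_force: [-9.4, 0.1, 5.2]
tool_pos: [0.6021, 0.1172, 0.0072]
ft_force: [-13.2, -0.5, 7.9]
tool_pos: [0.602, 0.1171, 0.0072]
ft_force: [-11.2, -0.8, 6.5]
```

The force jump means the mill is against the back rail. I back straight off, rise clear and look.

```bash
python3 -m creep '[[-4,-0.3,0,0],[-15,-1,0,0],[-40,-3,0,0],[-50,-10,0,0],[0,0,60,0],[0,0,60,0],[0,0,60,0],[0,0,60,0]]'; python3 -m creep '[[-20,-50,20,0],[0,-60,0,0],[0,-60,0,0],[0,-60,0,0],[0,0,0,0]]'
python3 - <<'E'
from h import *
ims=[]
for n in("top","side"):
    im,d=bot.camera(n); W=cloud(n,d); c=w2p(n,(.64,.1,.05)).astype(int)
    ims.append(cv2.resize(im[max(0,c[1]-65):max(0,c[1]-65)+130,c[0]-65:c[0]+65],None,fx=3,fy=3,interpolation=3))
    for nm,g in dict(mill=(.662,.158),orange=(.637,-.026)).items():
        r=np.hypot(W[...,0]-g[0],W[...,1]-g[1])<.04
        q=W[r&(W[...,2]>.2)]; f=W[r&(W[...,2]>.024)&(W[...,2]<.042)]
        from scipy.optimize import least_squares
        print(n,nm,len(q),q.mean(0).round(4) if len(q) else "",W[...,2][r].max().round(4),least_squares(lambda z:np.hypot(*(f[:,:2]-z).T)-.03,g,loss="soft_l1",f_scale=.003).x.round(4))
    for th in("salt_mill","egg_cup","pepper_mill"):
        print(th,[c2w(n,r["centre"]).round(3).tolist() for r in bot.find_in(n,th) if r["conf"]>.5])
cv2.imwrite("pics/end.png",np.hstack(ims)); print(bot.get_obs()["clock"])
E
```

```text
clock: 16.65
tool_pos: [0.4941, 0.1027, 0.2496]
ee_rot: [3.141, 0.001, 2.662]
ft_force: [0.8, 0.6, -0.2]
opening: 1.0
finger_force: 0.0
clock: 17.27
tool_pos: [0.4736, -0.1318, 0.2674]
ee_rot: [-3.14, 0.002, 2.655]
ft_force: [0.7, 0.5, -0.6]
opening: 1.001
finger_force: 0.0
top mill 37 [0.6611 0.1579 0.2066] 0.2125 [0.6637 0.1583]
top orange 0  0.0614 [ 0.6483 -0.0344]
salt_mill [[0.667, -0.144, 0.09]]
egg_cup [[0.722, -0.006, 0.059]]
pepper_mill [[0.646, 0.157, 0.136], [0.396, -0.075, 0.172], [0.599, -0.08, 0.05]]
side mill 0  0.1514 [0.664 0.161]
side orange 0  0.0618 [ 0.635  -0.0342]
salt_mill [[0.663, -0.167, 0.069]]
egg_cup [[0.721, -0.016, 0.056]]
pepper_mill [[0.586, -0.146, 0.041], [0.659, 0.14, 0.047], [0.394, -0.099, 0.101], [0.313, -0.153, 0.108]]
17.675
```

View pics/end.png

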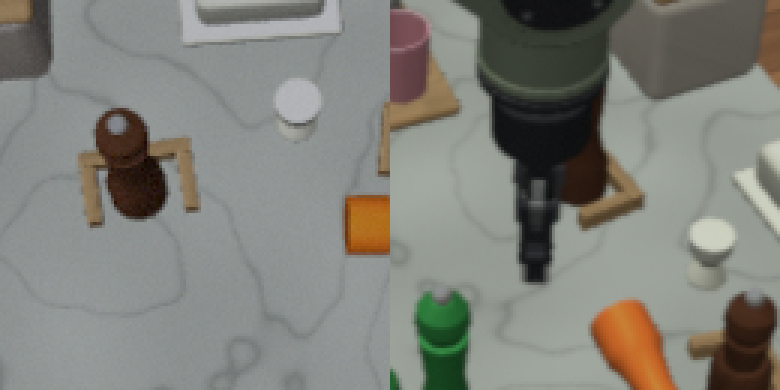

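The pepper mill stands upright against the back rail, seen at (130,165) in the left crop. But the orange look-alike lies toppled at (370,225); my far finger must have clipped it during the mid-way retreat. I want to stand it back where it was, so I look at the whole scene.

```bash
python3 - <<'E'
from h import *
ims=[]
for n in("top","side"):
    im,d=bot.camera(n); W=cloud(n,d); c=w2p(n,(.6,-.08,.03)).astype(int)
    ims.append(cv2.resize(im[max(0,c[1]-65):max(0,c[1]-65)+130,c[0]-65:c[0]+65],None,fx=3,fy=3,interpolation=3))
    h=cv2.cvtColor(im,cv2.COLOR_BGR2HSV); m=(h[...,0]>5)&(h[...,0]<16)&(h[...,1]>180)&(h[...,2]>90)&(np.hypot(W[...,0]-.6,W[...,1]+.08)<.17)&(W[...,2]>.004)&(W[...,2]<.07)
    q=W[m]; P=(q[:,:2]*1000).astype(np.float32); print(n,len(q),cv2.minAreaRect(P),cv2.boxPoints(cv2.minAreaRect(P)).round().tolist())
    l=cv2.fitLine(P,cv2.DIST_HUBER,0,.01,.01).ravel(); a=(P-l[2:])@l[:2]
    b=(P-l[2:])@[-l[1],l[0]]
    print(l.round(3)); 
    for k in np.arange(-120,120,20):
        s=(a>=k)&(a<k+20)
        if s.sum()>3: print(k,s.sum(),"centre",(l[2:]+(k+10)*l[:2]).round(),"zmax",q[s,2].max().round(3),"w",b[s].min().round(),b[s].max().round())
cv2.imwrite("pics/or.png",np.hstack(ims))
E
```

```text
top 264 ((595.2152099609375, -107.3623275756836), (119.76786804199219, 52.579795837402344), 85.08145141601562) [[564.0, -165.0], [616.0, -169.0], [627.0, -50.0], [574.0, -45.0]]
[ 2.17000e-01 -9.76000e-01  5.99518e+02 -1.04147e+02]
-60 65 centre [589. -55.] zmax 0.062 w -17.0 38.0
-40 62 centre [593. -75.] zmax 0.062 w -24.0 35.0
-20 69 centre [597. -94.] zmax 0.061 w -22.0 28.0
0 39 centre [ 602. -114.] zmax 0.057 w -14.0 19.0
20 5 centre [ 606. -133.] zmax 0.048 w 3.0 7.0
40 16 centre [ 610. -153.] zmax 0.047 w -8.0 2.0
60 6 centre [ 615. -172.] zmax 0.045 w -9.0 1.0
side 904 ((595.4083862304688, -146.9833221435547), (53.5281982421875, 192.60963439941406), 0.022838881239295006) [[569.0, -51.0], [569.0, -243.0], [622.0, -243.0], [622.0, -51.0]]
[ 3.10000e-02  1.00000e+00  5.88231e+02 -1.50961e+02]
-100 77 centre [ 585. -241.] zmax 0.049 w -20.0 15.0
-80 108 centre [ 586. -221.] zmax 0.051 w -23.0 17.0
-60 82 centre [ 587. -201.] zmax 0.051 w -24.0 16.0
-40 79 centre [ 587. -181.] zmax 0.05 w -18.0 15.0
-20 65 centre [ 588. -161.] zmax 0.049 w -19.0 12.0
0 71 centre [ 589. -141.] zmax 0.05 w -21.0 10.0
20 88 centre [ 589. -121.] zmax 0.055 w -24.0 16.0
40 128 centre [ 590. -101.] zmax 0.063 w -32.0 19.0
60 107 centre [590. -81.] zmax 0.065 w -30.0 22.0
80 99 centre [591. -61.] zmax 0.067 w -30.0 21.0
```

View pics/or.png

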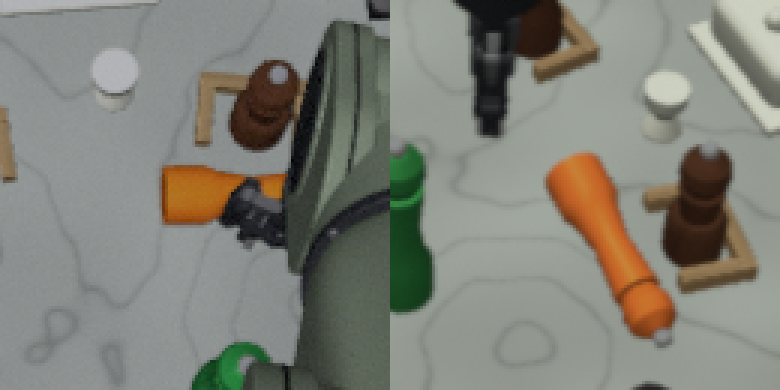

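The orange mill lies along -y, with its foot near y=-0.048, its head near y=-0.22 and its axis at x≈0.593. Plan: pinch the head at low force, swing it up on an arc about its foot rim, and set it back at (0.636,-0.026). First I move the arm aside for one clean measurement.

```bash
python3 -m creep '[[-5,55,0,0],[0,60,0,0],[0,60,0,0],[0,60,0,0],[0,0,0,0]]' 
python3 - <<'E'
from h import *
for n in("top","side"):
    im,d=bot.camera(n); W=cloud(n,d); h=cv2.cvtColor(im,cv2.COLOR_BGR2HSV)
    m=(h[...,0]>5)&(h[...,0]<16)&(h[...,1]>180)&(h[...,2]>90)&(np.hypot(W[...,0]-.6,W[...,1]+.13)<.16)&(W[...,2]>.004)&(W[...,2]<.07)
    q=W[m]*1e3; print(n,len(q))
    for y in range(-250,-30,15):
        s=q[(q[:,1]>=y)&(q[:,1]<y+15)]
        if len(s)>4: print(y,len(s),"x",s[:,0].min().round(),s[:,0].max().round(),"z",s[:,2].min().round(),s[:,2].max().round())
    I=np.load(n+"0.npy"); W=cloud(n,I)*1e3
    r=W[(W[...,2]>16)&(W[...,2]<27)&(W[...,0]>620)&(W[...,0]<730)&(W[...,1]<-75)&(W[...,1]>-240)]; R=cv2.boxPoints(cv2.minAreaRect(r[:,:2].astype(np.float32))); print("rail",R.round().tolist())
    w2=cloud(n,d)*1e3
    for nm,g in dict(salt=(668,-150)).items():
        for ww in (W,w2):
            k=ww[(np.hypot(ww[...,0]-g[0],ww[...,1]-g[1])<40)&(ww[...,2]>140)&(ww[...,2]<160)]; print(nm,len(k),k.mean(0).round())
E
```

```text
clock: 18.4
tool_pos: [0.4685, 0.1124, 0.267]
ee_rot: [3.141, -0.001, 2.669]
ft_force: [-0.0, -0.5, -0.4]
opening: 1.001
finger_force: 0.0
top 508
-235 46 x 572.0 611.0 z 30.0 50.0
-220 36 x 572.0 613.0 z 26.0 49.0
-205 30 x 575.0 615.0 z 29.0 50.0
-190 28 x 574.0 612.0 z 32.0 49.0
-175 31 x 576.0 615.0 z 28.0 50.0
-160 26 x 580.0 610.0 z 32.0 49.0
-145 26 x 581.0 612.0 z 34.0 50.0
-130 37 x 579.0 615.0 z 34.0 52.0
-115 56 x 577.0 617.0 z 35.0 56.0
-100 56 x 573.0 622.0 z 37.0 62.0
-85 47 x 572.0 628.0 z 38.0 61.0
-70 41 x 573.0 623.0 z 38.0 64.0
-55 44 x 574.0 627.0 z 18.0 60.0
rail [[640.0, -203.0], [714.0, -216.0], [734.0, -101.0], [660.0, -88.0]]
salt 32 [ 677. -155.  147.]
salt 33 [ 677. -155.  147.]
side 899
-250 45 x 573.0 605.0 z 22.0 42.0
-235 96 x 567.0 610.0 z 18.0 51.0
-220 60 x 571.0 607.0 z 28.0 50.0
-205 70 x 572.0 612.0 z 19.0 51.0
-190 55 x 572.0 607.0 z 32.0 52.0
-175 52 x 575.0 607.0 z 33.0 54.0
-160 50 x 576.0 609.0 z 32.0 48.0
-145 51 x 578.0 609.0 z 31.0 48.0
-130 68 x 575.0 612.0 z 31.0 53.0
-115 79 x 573.0 618.0 z 28.0 59.0
-100 107 x 568.0 623.0 z 31.0 65.0
-85 74 x 569.0 617.0 z 32.0 64.0
-70 81 x 570.0 621.0 z 36.0 63.0
-55 11 x 574.0 612.0 z 46.0 62.0
rail [[637.0, -203.0], [712.0, -218.0], [735.0, -98.0], [660.0, -84.0]]
salt 34 [ 675. -157.  145.]
salt 29 [ 675. -157.  147.]
```

```bash
python3 -m creep '[[17.5,-48.5,0,-9.3],[17.5,-48.5,0,-9.3],[17.5,-48.5,0,-9.3],[17.5,-48.5,0,-9.3],[17.5,-48.5,0,-9.3],[17.5,-48.5,0,-9.3],[17.5,-48.5,0,-9.2],[0,0,0,0]]' 75 20; python3 -m creep '[[0,0,-60,0],[0,0,-60,0],[0,0,-40,0],[0,0,0,0]]'
```

```text
clock: 19.5
tool_pos: [0.5905, -0.2368, 0.2664]
ee_rot: [-3.14, 0.002, 1.519]
ft_force: [-0.7, 1.1, 0.4]
opening: 0.88
finger_force: 0.0
clock: 20.0
tool_pos: [0.5902, -0.2318, 0.1055]
ee_rot: [-3.138, -0.001, 1.527]
ft_force: [-0.6, 0.2, 1.0]
opening: 0.88
finger_force: 0.0
```

```bash
python3 -m creep '[[0,3,-50,0],[0,2,-30,0],[0,0,-15,0],[0,0,-7,0],[0,0,0,0]]'; python3 -m creep '[[0,0,0,0],[0,0,0,0],[0,0,0,0],[0,0,0,0],[0,0,0,0],[0,0,0,0]]' 30 20
```

```text
clock: 20.62
tool_pos: [0.5921, -0.2271, 0.0063]
ee_rot: [3.141, 0.0, 1.527]
ft_force: [0.3, -0.7, 0.7]
opening: 0.88
finger_force: 0.0
clock: 21.38
tool_pos: [0.592, -0.227, 0.0062]
ee_rot: [3.141, 0.0, 1.527]
ft_force: [-1.3, 0.3, 6.7]
opening: 0.551
finger_force: 19.2
```

```bash
python3 -m creep '[[-1,4,16,0],[-1,4.5,16,0],[-1,7,15,0],[-1,7.5,15,0],[-1,10,14,0],[-1,10,13,0],[-1,12,12,0],[-1,12,11,0]]'
python3 - <<'E'
from h import *
im,d=bot.camera("side"); c=w2p("side",(.59,-.1,.1)).astype(int)
cv2.imwrite("pics/arc.png",cv2.resize(im[c[1]-80:c[1]+80,c[0]-80:c[0]+80],None,fx=3,fy=3,interpolation=3))
E
```

```text
clock: 22.38
tool_pos: [0.5837, -0.1589, 0.1181]
ee_rot: [3.142, -0.0, 1.527]
ft_force: [1.7, -0.6, -1.5]
opening: 0.548
finger_force: 21.5
```

View pics/arc.png

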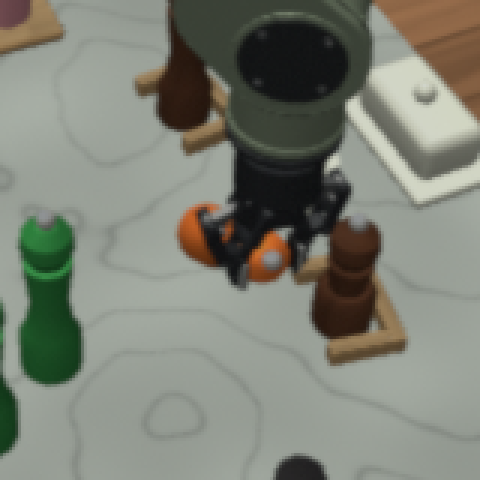

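The picture shows the orange head in the fingers at (265,255) with the foot resting behind it at (205,235). The salt mill at (350,270) is untouched. I continue the arc.

```bash
python3 -m creep '[[1,14,9,0],[1,14.5,9,0],[1,15,7,0],[1,15.5,6,0],[1,16,4,0],[1,17,3,0],[1,17,1,0],[1,15,0,0]]'; python3 -m creep '[[0,3,0,0],[0,0,0,0]]'
python3 - <<'E'
from h import *
ims=[]
for n in("top","side"):
    im,d=bot.camera(n); c=w2p(n,(.59,-.03,.1)).astype(int)
    ims.append(cv2.resize(im[max(0,c[1]-65):max(0,c[1]-65)+130,c[0]-65:c[0]+65],None,fx=3,fy=3,interpolation=3))
    W=cloud(n,d)*1e3; h=cv2.cvtColor(im,cv2.COLOR_BGR2HSV); m=(h[...,0]>5)&(h[...,0]<16)&(h[...,1]>180)&(h[...,2]>60)&(np.hypot(W[...,0]-600,W[...,1]+30)<120)
    q=W[m&(W[...,2]<230)]
    for z in range(0,230,25):
        s=q[(q[:,2]>=z)&(q[:,2]<z+25)]
        if len(s)>4: print(n,z,len(s),np.r_[s.min(0)[:2],s.max(0)[:2]].round())
cv2.imwrite("pics/up.png",np.hstack(ims))
E
```

```text
clock: 23.42
tool_pos: [0.5923, -0.034, 0.1575]
ee_rot: [3.14, -0.001, 1.528]
ft_force: [0.5, -1.2, 12.6]
opening: 0.547
finger_force: 22.4
clock: 23.68
tool_pos: [0.5923, -0.0311, 0.1573]
ee_rot: [3.14, -0.001, 1.529]
ft_force: [0.6, 0.4, 13.7]
opening: 0.544
finger_force: 22.3
side 0 61 [568. -43. 612. -13.]
side 25 104 [566. -42. 618.  -1.]
side 50 108 [568. -38. 614.  -5.]
side 75 68 [571. -35. 609. -14.]
side 100 51 [574. -37. 600. -20.]
side 125 63 [572. -39. 604. -22.]
side 150 55 [572. -43. 617. -22.]
side 175 113 [572. -44. 616. -18.]
```

View pics/up.png

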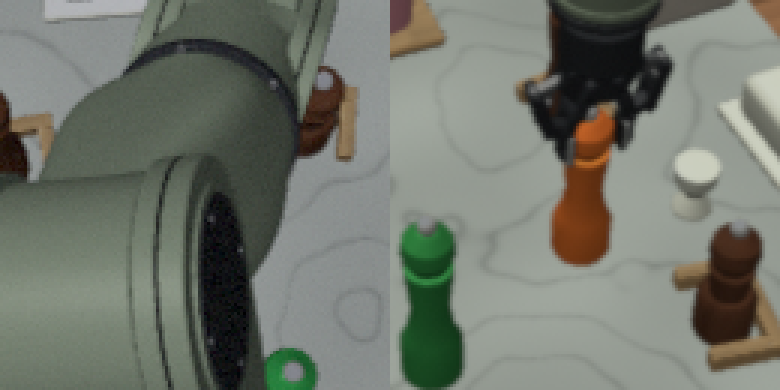

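The orange mill stands upright at (585,200) in the right crop. I release it, re-centre and re-grip, then carry it just off the counter back to its place.

```bash
python3 -m creep '[[0,0,2,0],[0,0,1,0],[0,0,0,0]]'; python3 -m creep '[[0,0,0,0],[0,0,0,0],[0,0,0,0],[0,5,3,0],[0,5,3,0],[0,0,0,0]]' 78 
cat > orange.py <<'E'
from h import *
import sys
g=[float(v) for v in sys.argv[1:3]]
from scipy.optimize import least_squares
for n in("top","side"):
    im,d=bot.camera(n); W=cloud(n,d)*1e3; h=cv2.cvtColor(im,cv2.COLOR_BGR2HSV); m=(h[...,0]>5)&(h[...,0]<16)&(h[...,1]>180)&(h[...,2]>60)&(np.hypot(W[...,0]-g[0],W[...,1]-g[1])<60)
    for lo,hi,r in((12,42,30),(160,190,24)):
        f=W[m&(W[...,2]>lo)&(W[...,2]<hi)]
        if len(f)>10: print(n,lo,len(f),least_squares(lambda z:np.hypot(*(f[:,:2]-z).T)-r,g,loss="soft_l1",f_scale=3).x.round(1))
E
python3 orange.py 592 -15
```

```text
clock: 24.15
tool_pos: [0.5914, -0.0323, 0.1591]
ee_rot: [-3.141, -0.0, 1.528]
ft_force: [-0.1, 0.1, -4.1]
opening: 0.544
finger_force: 21.5
clock: 24.9
tool_pos: [0.5918, -0.0221, 0.1655]
ee_rot: [3.141, -0.0, 1.528]
ft_force: [-0.3, 0.3, 0.0]
opening: 0.918
finger_force: 0.0
side 12 113 [596.1  -8.3]
side 160 161 [596.   -7.6]
```

```bash
sed -e 's/im,d=bot.camera(n)/im=cv2.imread(f"pics\/{n}0.png");d=np.load(n+"0.npy")/' orange.py > orange0.py; python3 orange0.py 636 -26
```

```text
top 12 39 [639.2 -26.7]
top 160 114 [641.1 -26.2]
side 12 111 [637.7 -23.2]
side 160 139 [638.8 -21.9]
```

```bash
python3 -m creep '[[2.5,6,-3,0],[0,5,-4,0],[0,0,0,0]]'; python3 -m creep '[[0,0,0,0],[0,0,0,0],[0,0,0,0],[0,0,0,0],[0,0,4,0],[0,0,4,0]]' 30 40; python3 orange.py 596 -8
```

```text
clock: 25.38
tool_pos: [0.594, -0.0111, 0.1577]
ee_rot: [-3.141, -0.0, 1.528]
ft_force: [-0.2, -1.0, -0.4]
opening: 0.911
finger_force: 0.0
clock: 26.12
tool_pos: [0.594, -0.0118, 0.1664]
ee_rot: [-3.141, 0.0, 1.527]
ft_force: [-0.9, -0.4, -3.5]
opening: 0.541
finger_force: 41.7
side 12 94 [596.5  -7.8]
side 160 83 [593.   -7.6]
```

```bash
python3 -m creep '[[7,-2.5,0,0],[7,-2.5,0,0],[7,-2.5,0,0],[7,-2.5,0,0],[7,-2.5,0,0],[6,-2.5,0,0],[0,0,0,0]]';  python3 orange.py 637 -23
```

```text
clock: 27.1
tool_pos: [0.6354, -0.0271, 0.1661]
ee_rot: [-3.141, 0.0, 1.527]
ft_force: [0.4, -0.5, -3.7]
opening: 0.55
finger_force: 41.9
side 12 102 [637.3 -22.9]
side 160 85 [634.2 -22.6]
```

```bash
python3 -m creep '[[0,0,-3,0],[0,0,-3,0],[0,0,-1.5,0],[0,0,0,0]]'; python3 -m creep '[[0,0,-0.8,0],[0,0,0,0]]'
```

```text
clock: 27.7
tool_pos: [0.6352, -0.0268, 0.1589]
ee_rot: [-3.142, 0.0, 1.527]
ft_force: [-0.2, 0.4, -0.7]
opening: 0.546
finger_force: 42.1
clock: 27.95
tool_pos: [0.6355, -0.0269, 0.1587]
ee_rot: [3.14, 0.0, 1.527]
ft_force: [-0.9, -0.0, 8.5]
opening: 0.546
finger_force: 42.9
```

```bash
python3 -m creep '[[0,0,0.5,0],[0,0,0,0],[0,0,0,0],[0,0,0,0],[0,0,0,0],[0,0,20,0],[0,0,40,0],[0,0,50,0]]' 78; python3 -m creep '[[-30,0,10,0],[-50,20,0,0],[-50,50,0,0],[-40,55,0,0],[0,55,0,0],[0,0,0,0]]'; python3 orange.py 637 -23
python3 - <<'E'
from h import *
ims=[]
for n,(u,v) in dict(top=(345,190),side=(350,210)).items():
    im,d=bot.camera(n); ims.append(cv2.resize(im[v-75:v+75,u-95:u+95],None,fx=2,fy=2,interpolation=3))
    W=cloud(n,d)*1e3; W0=cloud(n,np.load(n+"0.npy"))*1e3
    for nm,g,z in (("salt",(676,-155),140),("g1",(402,-88),195),("g2",(319,-138),195),("orange",(637,-26),195),("pepper",(662,158),195),("egg",(721,-8),50),("spice",(515,-335),85)):
        o=[]
        for w in(W0,W):
            k=w[(np.hypot(w[...,0]-g[0],w[...,1]-g[1])<35)&(w[...,2]>z)&(w[...,2]<z+20)]; o.append((len(k),k.mean(0).round(1).tolist() if len(k) else None))
        print(n,nm,o)
cv2.imwrite("pics/fin.png",np.hstack(ims))
E
```

```text
clock: 28.95
tool_pos: [0.6348, -0.0267, 0.2693]
ee_rot: [-3.14, 0.0, 1.527]
ft_force: [1.1, 0.5, 0.4]
opening: 0.912
finger_force: 0.0
clock: 29.7
tool_pos: [0.4736, 0.1469, 0.2783]
ee_rot: [-3.141, -0.001, 1.533]
ft_force: [0.3, -1.1, 0.3]
opening: 0.916
finger_force: 0.0
top 12 42 [639.7 -26.1]
top 160 115 [640.7 -24.5]
side 12 122 [637.8 -22.9]
side 160 136 [638.4 -21.9]
top salt [(32, [677.1, -154.7, 146.8]), (32, [677.3, -154.9, 146.7])]
top g1 [(53, [403.6, -87.2, 204.0]), (56, [404.6, -87.4, 203.6])]
top g2 [(61, [320.4, -137.7, 203.0]), (62, [319.8, -136.3, 203.1])]
top orange [(52, [636.0, -25.9, 203.6]), (46, [636.6, -25.4, 204.5])]
top pepper [(0, None), (0, None)]
top egg [(191, [725.5, -9.7, 61.3]), (193, [725.5, -9.6, 61.4])]
top spice [(190, [520.3, -341.0, 94.3]), (195, [520.3, -340.7, 94.0])]
side salt [(34, [675.1, -156.6, 145.4]), (28, [675.6, -156.2, 146.9])]
side g1 [(50, [402.0, -90.3, 202.9]), (54, [401.3, -90.2, 203.1])]
side g2 [(61, [317.2, -141.3, 202.9]), (59, [316.8, -140.8, 202.9])]
side orange [(42, [635.2, -28.2, 203.3]), (46, [635.5, -28.0, 202.5])]
side pepper [(0, None), (37, [658.6, 156.1, 202.6])]
side egg [(169, [723.2, -10.9, 60.6]), (168, [723.2, -11.1, 60.7])]
side spice [(237, [518.3, -342.6, 94.2]), (244, [518.0, -343.2, 94.2])]
```

View pics/fin.png

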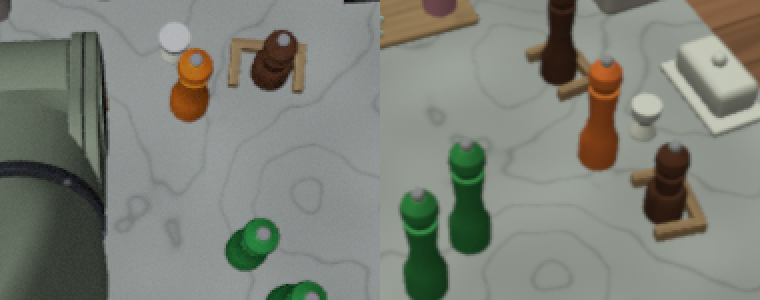

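The final views show the pepper mill upright in the left bay (side crop (558,40)). The orange mill is back within 1 mm of its start (side crop (600,115)), and the other checked bystanders have not moved.

```bash
python3 -c "
from bench import bot
print(bot.job_done())"
```

```text
the job is handed in; nothing more can be done
None
```

The pepper mill stands upright in the empty bay, pushed to the back rail without lifting, but mid-way my gripper knocked over the orange look-alike you asked me to leave alone; I picked it up and stood it back within about 1 mm of its old spot, and handed the job in at about 30 s.

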